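# Make up two dial job trays

### The arm

A 6-joint arm with a two-finger parallel gripper is mounted at the origin on a cart in front of the work surface, level with it; the furniture and walls round the work are solid. World frame = base frame: x ahead of the robot, y to its left, z up, the work surface at z = 0. Lengths are in m, angles in rad, forces in N, time in s.
With the tool pointing down it reaches from about 0.425 to 0.95 m from the base axis. Payload 3.5 kg.
Tool frame: the origin (TCP) lies on the centre line of the jaws, within the pads' length; the fingertips stand 17 mm ahead of it and the grasp point (between the pads) lies 2 mm behind it; z points along the fingers, y is the line along which they close (so a half turn about z gives the same grasp; the last joint's range is limited). The gripper opens to 85 mm and grips with 20 to 120 N. Pads are 22 mm wide; open, the fingers measure 114 mm over their backs; the gripper's body (76 mm by 85 mm) begins 54 mm behind the grasp point. The pads swing forward as they close: fully open they stand 13 mm farther back than shut.
Start: joints at [-1.379, 0.286, 1.577, -0, 1.279, -0.15], TCP at [0.226, -0.636, 0.248] pointing down, gripper open.
Joint ranges: [-2.77, 2.77], [-0.9, 2.22], [0.21, 2.48], [-1.53, 4.67], [0.24, 2.81], [-2.84, 2.84]. Speed limits (rad/s): [2.79, 2.79, 3.14, 3.14, 3.14, 3.14].

### API

Orientations are given as a unit quaternion [x, y, z, w].
In Python, from plant import ctrl gives the robot as it stands. The module is installed in compiled form; this text tells all that it offers.
- The arm moves only by the tool drive_tool, never from a script. Its argument "moves" is a list of rows, each a list of 3 entries, a list of its own where there are three numbers: the turn, a rotation vector about the tool's x, y, z in rad, then the shift along the tool's x, y, z in m, then the finger opening in m, from 0 to 0.0854. A call has 1 to 5 rows; each row shifts and turns the commanded pose from where the row before left it, along the tool's axes as they then stand; what a row does not reach is not made up. A row lasts 1/8 s, in which the tool goes at most 62.5 mm and 10.7 degrees, less where a joint would pass 70% of its speed; a pose out of reach is approached as far as the arm can. A call with a gripper value outside its range is refused whole. The fingers move at their own pace and stop on an object; "grip_force" is the grip in N (left out, the last holds). Time passes only in rows, so rows that do not move let the fingers close. It gives the time, the measured TCP pose, the force, the opening and the grip force at its end, in the units of the state.
- ctrl.get_state(): the state, without advancing time (a new reading comes with each control period).
- ctrl.read_camera(name): name is "side" or "top" or "wrist"; returns a dict with "image" (480x640x3 uint8, red, green, blue), "fx", "fy", "cx", "cy" (pixels), "dist" ([k1, k2, p1, p2, k3] as OpenCV has them; the pictures are not rectified), "R" (3x3) and "t" (3): a world point X has camera coordinates R X + t. Camera axes: x right, y down, z forward; pixel columns grow to the right and rows downward; lengths in m; the calibration is good to about 2 mm. A picture is of the moment at which its call begins. There is no depth.
- ctrl.sign_off(): hands the job in; it is judged then, once.
The state is a dict: "time": time; "qpos": joint angles; "dq": joint speeds; "joint_efforts": joint torques, N m; "eef_pos": TCP position; "tcp_rot": TCP orientation; "contact_force": force on the tool from outside, world axes, zero at the start; "wrist_torque": the same for the moment, N m; "opening": opening from 0.0 (shut) to 1.0 (fully open); "finger_force": force on a finger pad.
Only numpy, scipy, OpenCV 4.12 (cv2) and the standard library are available. Lean on these libraries where they do the work, as an engineer would, in place of code of your own. Each camera call takes 0.05 s, during which the arm holds its last target. There are 200 camera calls.

### The job

Make up the two job trays from the stock in front of them. The beech tray gets the carrier with the white dial, dropped into its empty bayonet socket and locked with a quarter turn clockwise, the jar with the violet colour chip in its round cup and the wooden-handled burnisher across its tool rest; the blue tray, whose blue dial is already locked in, gets the jar with the red-brown chip in its cup and the black-and-white micromotor handpiece across its rest. Leave the clear jar where it stands, let no jar fall over, and let go of everything.

Things in the scene. Friction and masses are not known exactly. Their poses are not given: they have to be found in the camera images.
- beech_tray: beech job tray, fixed; board 150 (x) x 190 (y) x 10 mm, rim 15 high; origin centre of underside. Tray frame, mm: round jar cup, axis (-33,-50), inside 46 across at its floor z=10, 55 at its top z=26. Tool rest: two saddles at (42,-42) and (42,42), each 12 thick along y; a tool lies across both along the tray's y, either way round, underside at z=25; notch 30 wide, 45 at its top z=36.
- blue_tray: the same tray painted blue, fixed; same sizes, frame, jar cup and tool rest (cup axis at x -33, y -50 mm; rest along y at x 42 mm, between the saddles only the board, 15 mm below the tool). Its socket at (-33, 45) mm already holds a carrier with a blue dial, locked and immovable, top at z = 37 mm.
- bayonet_socket: steel ring on the beech tray, 60 mm wide, 9 high; origin on its axis at the floor, axes as the tray's, at (-33,45,10) mm on it. Bore 36; two lips, z 5.6 to 9, parted by slots 19 wide along +x and -x (red dots), 26 mm out. Carrier enters with its x along the socket's x, either way round, down to the floor, then turns clockwise seen from above to a stop at 90-95 deg (counter-clockwise blocked).
- white_dial: brass carrier, round white dial on top at z=27 mm; origin centre of underside. z 10 to 26: block 52 long (x), 34 wide (y), grip across the 34. Below it a spigot 28 mm wide, 10 high, with two lugs at its foot (z 0 to 4) along +x and -x, 46 mm over both, 11 wide: the block's long side shows where the lugs point. Locked, its long side lies along the tray's y. 120 g.
- violet_jar: closed clear jar with a white lid bearing a round violet colour chip, violet powder inside; 58 mm high, lid 42 mm across from z = 43 to 58 mm, body 36 mm tapering to 33 mm at the foot; origin at the centre of its underside; grip the lid
- brown_jar: the same jar with a red-brown colour chip on the lid and red-brown contents; same sizes and origin
- clear_jar: empty clear jar without a chip, 36 mm across at the lid, 60 mm high; origin at the centre of its underside; not wanted in either tray, to be left where it stands
- burnisher: burnisher lying flat, 155 mm long along its y: beech handle (10 mm wide, 13 high) from y = -7 to 77 mm, thin steel blade (4 mm wide, 9 high) towards -y; origin mid-length on its underside; centre of mass near y = 20 mm, grip the handle there; 40 g
- micromotor: handpiece lying flat, 146 mm long along its y: white metal front y -73 to 19 mm (16 wide, 21 high), black sleeve y 19 to 73 mm (22 wide, 25 high); origin mid-length on its underside; centre of mass near y = 8 mm, grip the white part there; 140 g

How it is judged:
At the end, for the whole second after the job is handed in: At rest in the named trays: dial carrier 5 mm from the socket axis, 3 mm from its floor, long side within 0.4 rad of tray y; jars upright in cups (10 mm, 4 mm off the floor); tools in both notches (15 mm across, 30 mm along, 0.3 rad); clear jar moved under 30 mm (x of white_dial in the frame of bayonet_socket between -0.005 and 0.005 m and y of white_dial in the frame of bayonet_socket between -0.005 and 0.005 m and z of white_dial in the frame of bayonet_socket below 0.003 m and angle between white_dial's own z axis and vertical below 0.12 rad and angle between the x axis of white_dial and the y axis of beech_tray, either way round below 0.4 rad and linear speed of each of white_dial, violet_jar, brown_jar, burnisher, micromotor below 0.02 m/s and x of violet_jar in the frame of beech_tray between -0.043 and -0.023 m and y of violet_jar in the frame of beech_tray between -0.06 and -0.04 m and z of violet_jar in the frame of beech_tray below 0.014 m and angle between each of violet_jar, brown_jar's own z axis and vertical below 0.15 rad and x of brown_jar in the frame of blue_tray between -0.043 and -0.023 m and y of brown_jar in the frame of blue_tray between -0.06 and -0.04 m and z of brown_jar in the frame of blue_tray below 0.014 m and x of burnisher in the frame of beech_tray between 0.027 and 0.057 m and y of burnisher in the frame of beech_tray between -0.03 and 0.03 m and z of burnisher in the frame of beech_tray between 0.018 and 0.036 m and angle between the y axis of burnisher and the y axis of beech_tray, either way round below 0.3 rad and x of micromotor in the frame of blue_tray between 0.027 and 0.057 m and y of micromotor in the frame of blue_tray between -0.03 and 0.03 m and z of micromotor in the frame of blue_tray between 0.018 and 0.036 m and angle between the y axis of micromotor and the y axis of blue_tray, either way round below 0.3 rad and distance of clear_jar from where it was at the start of the episode below 0.03 m); the robot touches nothing.
It fails at once if a jar falls over (angle between any of violet_jar, brown_jar, clear_jar's own z axis and vertical above 1 rad).
It fails at once if the clear jar is taken or pushed away (distance of clear_jar from where it was at the start of the episode above 0.03 m).
It also fails if it takes over 120 s, if anything falls off the work surface, if the arm or the gripper's body presses on something with over 40 N, if the wrist force passes 120 N, or if a joint passes its speed limit or range.

## Working session

There is one attempt and no reset: what is moved stays moved. The work goes in short steps, Python scripts to look and compute and a tool call to move; the robot and the scene stay as the last step left them, time stands still between calls to the robot, and variables do not carry over. Pictures are saved under pics/ and viewed, at most 14 in all, crops included, and the job is handed in when it is done.

Besides the shell and the picture viewer there is one more tool, called as name(argument=value, ...) on one line, values as JSON. drive_tool: Moves the arm, as the interface text tells. Its arguments: {"type":"object","properties":{"moves":{"type":"array","items":{"type":"array"}},"grip_force":{"type":"number"}},"required":["moves"]}

```bash
mkdir -p pics; ls; python3 - <<'E'
from plant import ctrl
import cv2
s=ctrl.get_state(); print(s)
for n in("top","side","wrist"):
    c=ctrl.read_camera(n); cv2.imwrite(f"pics/{n}0.png",c["image"][...,::-1])
    print(n,c["fx"],c["cx"],c["cy"],c["dist"],c["R"],c["t"])
E
```

```text
pics
{'time': 0.0, 'qpos': array([-1.37899755e+00,  2.87203290e-01,  1.57819897e+00,  1.70500026e-05,
        1.27859487e+00, -1.50002261e-01]), 'dq': array([-0.00157395,  0.00113924, -0.00098159, -0.00137001,  0.00028692,
       -0.00190021]), 'joint_efforts': array([ 7.92632709e-04, -4.05976045e+01, -2.92624015e+01, -7.11216762e-05,
        5.72275356e-03, -4.17123658e-06]), 'eef_pos': array([ 0.22615918, -0.63532223,  0.24691015]), 'tcp_rot': array([ 9.85431723e-01,  1.70067264e-01, -1.69639825e-05, -1.20214776e-03]), 'contact_force': array([-0.11705999,  0.39089391,  1.42758205]), 'wrist_torque': array([-0.04055602, -0.03171521, -0.00859864]), 'finger_force': 0.0, 'opening': 1.0077492490729303}
top 473.6155370677655 315.2205071860159 242.24250868096726 [-0.10722783  0.          0.          0.          0.        ] [[-0.00114551 -0.99999313 -0.00352478]
 [-0.97934232  0.00183458 -0.20220105]
 [ 0.20220612  0.00322034 -0.97933769]] [-0.01492059  0.48896574  0.98821235]
side 498.69463797168544 323.9339955305797 234.11584383846795 [-0.01479152  0.          0.          0.          0.        ] [[ 0.9575564  -0.28773612 -0.01713699]
 [-0.18826793 -0.57930263 -0.79307228]
 [ 0.21826804  0.76263778 -0.60888642]] [-0.48687457  0.10864074  1.0377549 ]
wrist 415.09796288999195 315.5261418886475 236.4286518413786 [0.00014747 0.         0.         0.         0.        ] [[ 0.33648089 -0.94168966 -0.00109362]
 [-0.89685148 -0.32081314  0.30452645]
 [-0.28712025 -0.10148651 -0.95250325]] [-0.67326104 -0.0400205   0.37952084]
```

View pics/top0.png

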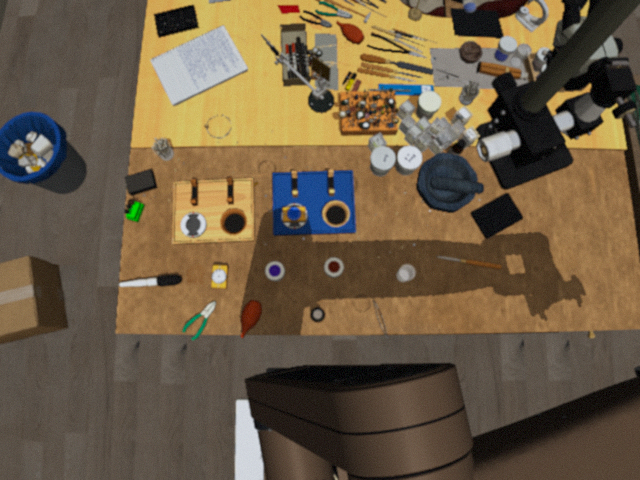

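View pics/side0.png

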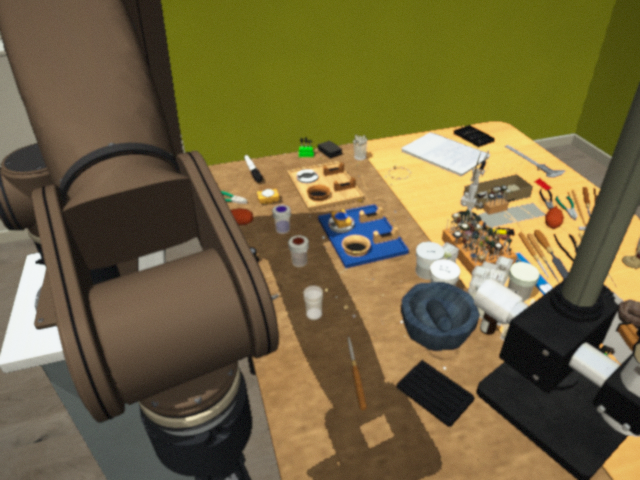

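The top picture shows the beech tray about (213,210), blue tray (313,202), white dial (220,275), violet jar (275,270), brown jar (333,267), clear jar (405,272), burnisher (440–500,262) and micromotor (120–182,281). The side picture shows the same things with free paths between them. Next I measure by casting rays.

```bash
cat > h.py <<'E'
import numpy as np, cv2
from plant import ctrl
from scipy.spatial.transform import Rotation as Rn
def cast(c,uv,z):
    uv=np.asarray(uv,float).reshape(-1,1,2)
    K=np.array([[c["fx"],0,c["cx"]],[0,c["fy"],c["cy"]],[0,0,1]])
    n=cv2.undistortPoints(uv,K,np.array(c["dist"]))[:,0]
    R=np.array(c["R"]);t=np.array(c["t"])
    d=np.c_[n,np.ones(len(n))]@R; o=-R.T@t
    return o+d*((z-o[2])/d[:,2])[:,None]
def proj(c,X):
    K=np.array([[c["fx"],0,c["cx"]],[0,c["fy"],c["cy"]],[0,0,1]])
    R=np.array(c["R"])
    return cv2.projectPoints(np.asarray(X,float).reshape(-1,1,3),cv2.Rodrigues(R)[0],np.array(c["t"]),K,np.array(c["dist"]))[0][:,0]
def snap(n,f=None):
    c=ctrl.read_camera(n)
    if f: cv2.imwrite(f"pics/{f}.png",c["image"][...,::-1])
    return c
def state():
    s=ctrl.get_state(); R=Rn.from_quat(s["tcp_rot"])
    yaw=np.arctan2(R.as_matrix()[1,1],R.as_matrix()[0,1])
    print("t",round(s["time"],2),"p",s["eef_pos"].round(4),"jawyaw",round(yaw,4),"q",s["qpos"].round(3),"op",round(s["opening"]*85.4,1),"F",s["contact_force"].round(1),s["finger_force"])
    return s
def rel(p,jawyaw=None):
    "tool-frame shift to world point p with present orientation, and turn about tool z to get jaw yaw"
    s=ctrl.get_state();R=Rn.from_quat(s["tcp_rot"]);M=R.as_matrix()
    d=M.T@(np.array(p)-s["eef_pos"])
    o=None
    if jawyaw is not None:
        y=np.arctan2(M[1,1],M[0,1]); o=-(jawyaw-y); o=(o+np.pi/2)%np.pi-np.pi/2
    tilt=M.T@np.cross(M[:,2],[0,0,-1])
    print("shift",d.round(4),"turnz",o,"tilt fix",tilt.round(4))
E
python3 - <<'E'
from h import *
c=snap("top")
names=dict(beech=((213,210),.01),blue=((314,202),.01),dial=((220,276),.027),violet=((275,270),.058),brown=((333,267),.058),clear=((405,272),.06),burn1=((438,257),.005),burn2=((502,266),.01),mm1=((120,284),.01),mm2=((182,279),.02),tip=((182,279),.02))
for k,(u,z) in names.items(): print(k,cast(c,u,z)[0].round(3))
im=c["image"][130:350,100:520,::-1]
cv2.imwrite("pics/crop1.png",cv2.resize(im,None,fx=1.9,fy=1.9,interpolation=cv2.INTER_CUBIC))
state()
E
```

```text
beech [0.574 0.222 0.01 ]
blue [ 0.593 -0.013  0.01 ]
dial [0.418 0.196 0.027]
violet [0.426 0.071 0.058]
brown [ 0.433 -0.054  0.058]
clear [ 0.421 -0.209  0.06 ]
burn1 [ 0.463 -0.297  0.005]
burn2 [ 0.441 -0.443  0.01 ]
mm1 [0.401 0.431 0.01 ]
mm2 [0.411 0.283 0.02 ]
tip [0.411 0.283 0.02 ]
t 0.2 p [ 0.2262 -0.6356  0.2474] jawyaw -1.229 q [-1.379  0.287  1.578  0.     1.279 -0.15 ] op 85.3 F [-0.1  0.2 -0.1] 0.0
```

View pics/crop1.png

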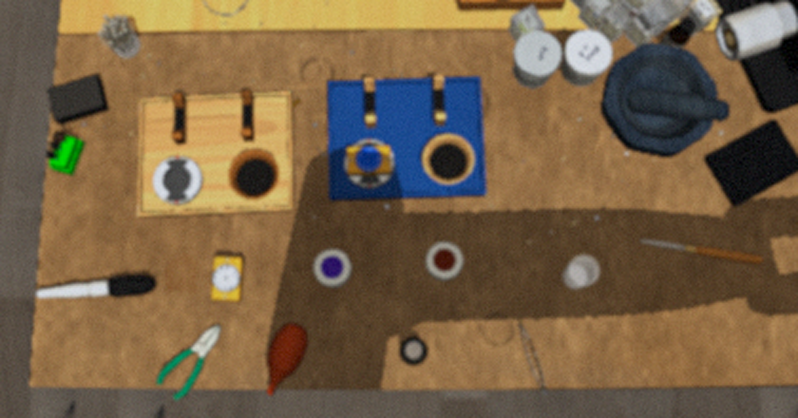

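View pics/wrist0.png

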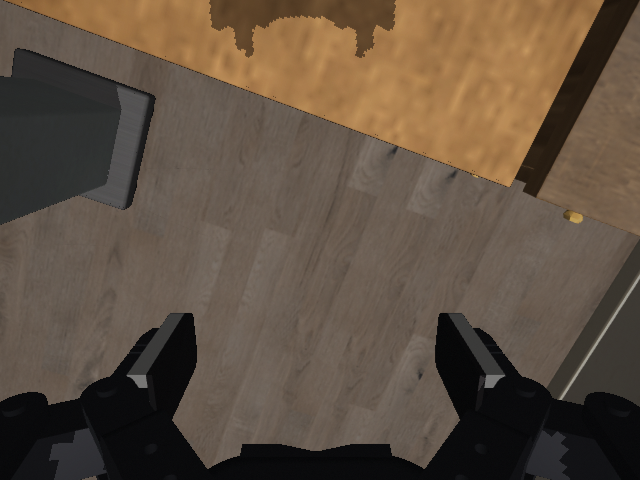

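The crop shows the dial's block with its long side up the picture (world x) at crop (227,277), the beech tray's empty socket (177,180) with cup (254,174), and both rests on the far side. The wrist picture shows only floor and the bench corner. I go above the burnisher next.

drive_tool(moves=[[[0, 0, 0], [0.049, -0.026, 0.005], 0.05], [[0, 0, 0], [0.049, -0.026, 0.005], 0.05], [[0, 0, 0], [0.049, -0.026, 0.005], 0.05], [[0, 0, 0], [0.049, -0.026, 0.005], 0.05], [[0, 0, 0], [0.049, -0.026, 0.005], 0.05]])

```text
time: 0.82
eef_pos: [0.4145, -0.4298, 0.2231]
tcp_rot: [0.985, 0.17, 0.0, -0.0]
contact_force: [1.2, -1.1, 0.2]
opening: 0.588
finger_force: 0.0
```

drive_tool(moves=[[[0, 0, 0], [0.049, -0.026, 0.005], 0.05], [[0, 0, -0.18], [0, 0, 0], 0.05], [[0, 0, -0.18], [0, 0, 0], 0.05], [[0, 0, -0.18], [0, 0, 0], 0.05], [[0, 0, -0.18], [0, 0, 0], 0.05]])

```text
time: 1.45
eef_pos: [0.4509, -0.3902, 0.218]
tcp_rot: [0.861, 0.509, -0.0, -0.0]
contact_force: [-0.6, 0.3, -0.5]
opening: 0.591
finger_force: 0.0
```

drive_tool(moves=[[[0, 0, -0.18], [0, 0, 0], 0.05], [[0, 0, -0.18], [0, 0, 0], 0.05], [[0, 0, 0], [0, 0, 0], 0.05], [[0, 0, 0], [0, 0, 0], 0.05]])

```text
time: 1.95
eef_pos: [0.4509, -0.3904, 0.2182]
tcp_rot: [0.759, 0.652, -0.0, -0.0]
contact_force: [-0.3, 0.1, -0.8]
opening: 0.583
finger_force: 0.0
```

```bash
python3 - <<'E'
from h import *
s=state(); c=snap("wrist","w1")
print((-np.array(c["R"]).T@np.array(c["t"])).round(3))
E
```

```text
t 1.95 p [ 0.4509 -0.3904  0.2182] jawyaw -0.1515 q [-0.884  0.141  1.803 -0.     1.197 -0.732] op 49.8 F [-0.3  0.1 -0.8] 0.0
[ 0.462 -0.312  0.344]
```

View pics/w1.png

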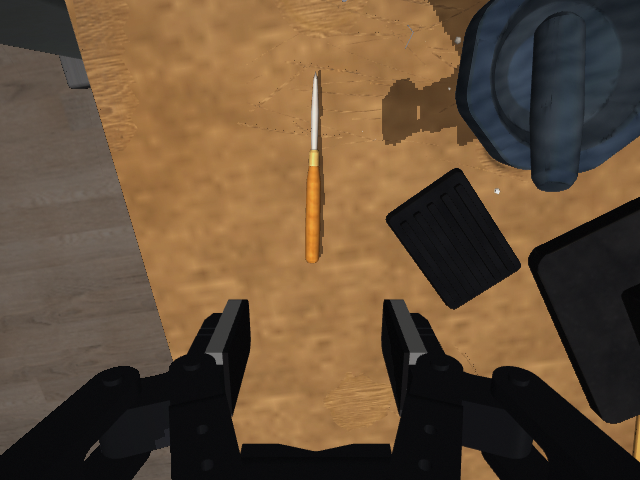

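The burnisher lies nearly along the picture's column: tip (317,72), ferrule (314,152), handle end (313,263). The gripper is clear of everything.

```bash
python3 - <<'E'
from h import *
c=snap("wrist"); hsv=cv2.cvtColor(c["image"],cv2.COLOR_RGB2HSV)
m=np.zeros((480,640),np.uint8); m[165:275,295:330]=cv2.inRange(hsv,(5,190,120),(20,255,255))[165:275,295:330]
n,l,st,ce=cv2.connectedComponentsWithStats(m); i=1+st[1:,4].argmax(); print(st[i],ce[i])
ys,xs=np.nonzero(l==i); a=[(np.mean(xs[ys==y]),y) for y in (170,200,220,250)]
W=cast(c,a,.012); print(a,W.round(4)); E=cast(c,[(317,72),(312.5,262)],.008); print(E.round(4), np.linalg.norm(E[0]-E[1]))
d=W[-1]-W[0]; d/=np.linalg.norm(d); print(d)
mid=E.mean(0); g=mid+.018*d; print("origin",mid,"grip",g,"jaw",np.arctan2(d[0],-d[1]))
jy=np.arctan2(d[0],-d[1]); rel([g[0],g[1],.10],jy); state()
E
```

```text
[ 306  166   14   97 1147] [312.20401046 214.89363557]
[(np.float64(313.5), 170), (np.float64(312.0), 200), (np.float64(312.0), 220), (np.float64(311.5), 250)] [[ 0.4535 -0.3621  0.012 ]
 [ 0.4486 -0.3861  0.012 ]
 [ 0.446  -0.4029  0.012 ]
 [ 0.4416 -0.4289  0.012 ]]
[[ 0.4671 -0.2901  0.008 ]
 [ 0.4405 -0.4414  0.008 ]] 0.15364161079638838
[-0.17527151 -0.98452014  0.        ]
origin [ 0.45383199 -0.36574817  0.008     ] grip [ 0.4506771  -0.38346954  0.008     ] jaw -0.17618153634027686
shift [ 0.0068 -0.0013  0.1182] turnz 0.025574105168139072 tilt fix [-0.0001 -0.0001  0.    ]
t 2.05 p [ 0.4509 -0.3904  0.2182] jawyaw -0.1506 q [-0.884  0.142  1.803 -0.     1.197 -0.733] op 49.5 F [-0.   0.4 -0.1] 0.0
```

drive_tool(moves=[[[0, 0, 0.025], [0.007, -0.002, 0.05], 0.05], [[0, 0, 0], [0, 0, 0.05], 0.05], [[0, 0, 0], [0, 0, 0.05], 0.05], [[0, 0, 0], [0, 0, 0.03], 0.05], [[0, 0, 0], [0, 0, 0.017], 0.05]], grip_force=40)

```text
time: 2.68
eef_pos: [0.4494, -0.3824, 0.0193]
tcp_rot: [0.766, 0.643, 0.0, -0.001]
contact_force: [-0.6, -0.5, 0.5]
opening: 0.584
finger_force: 0.0
```

drive_tool(moves=[[[0, 0, 0], [0, 0, 0], 0.0], [[0, 0, 0], [0, 0, 0], 0.0], [[0, 0, 0], [0, 0, 0], 0.0], [[0, 0, 0], [0, 0, 0], 0.0], [[0, 0, 0], [0, 0, 0], 0.0]])

```text
time: 3.3
eef_pos: [0.451, -0.3843, 0.0233]
tcp_rot: [0.766, 0.643, 0.0, 0.002]
contact_force: [-0.3, 0.5, 6.7]
opening: 0.106
finger_force: 42.1
```

drive_tool(moves=[[[0, 0, 0], [0, 0, -0.02], 0.0], [[0, 0, 0], [0, 0, -0.05], 0.0], [[0, 0, 0], [0, 0, -0.06], 0.0], [[0, 0, 0], [0, 0, -0.06], 0.0], [[0, 0, 0], [0, 0, 0], 0.0]])

```text
time: 3.92
eef_pos: [0.4523, -0.3857, 0.2198]
tcp_rot: [0.766, 0.643, -0.0, 0.007]
contact_force: [-1.1, -0.7, -0.9]
opening: 0.101
finger_force: 41.4
```

drive_tool(moves=[[[0, 0, -0.175], [0, 0, 0], 0.0], [[0, 0, 0], [0.055, 0.016, 0], 0.0], [[0, 0, 0], [0.055, 0.016, 0], 0.0], [[0, 0, 0], [0.055, 0.016, 0], 0.0], [[0, 0, 0], [0.055, 0.016, 0], 0.0]])

```text
time: 4.55
eef_pos: [0.5133, -0.161, 0.2106]
tcp_rot: [0.707, 0.707, -0.0, -0.001]
contact_force: [0.0, -0.7, -1.0]
opening: 0.104
finger_force: 41.4
```

drive_tool(moves=[[[0, 0, 0], [0.055, 0.016, 0], 0.0], [[0, 0, 0], [0.055, 0.016, 0], 0.0], [[0, 0, 0], [0.055, 0.016, 0], 0.0], [[0, 0, 0], [0.055, 0.016, 0], 0.0], [[0, 0, 0], [0.055, 0.016, 0], 0.0]])

```text
time: 5.18
eef_pos: [0.593, 0.1138, 0.2107]
tcp_rot: [0.707, 0.707, -0.001, -0.0]
contact_force: [0.5, 0.5, -0.6]
opening: 0.104
finger_force: 41.4
```

drive_tool(moves=[[[0, 0, 0], [0, 0, 0], 0.0], [[0, 0, 0], [0, 0, 0], 0.0], [[0, 0, 0], [0, 0, 0], 0.0]])

```text
time: 5.55
eef_pos: [0.5931, 0.1108, 0.211]
tcp_rot: [0.707, 0.707, -0.0, -0.0]
contact_force: [0.0, 0.9, -0.4]
opening: 0.109
finger_force: 41.4
```

```bash
python3 - <<'E'
from h import *
s=state(); c=snap("wrist","w2")
E
```

```text
t 5.55 p [0.5931 0.1108 0.211 ] jawyaw -0.0006 q [ 0.017  0.164  1.792 -0.     1.187  0.017] op 9.3 F [ 0.   0.9 -0.4] 41.354915499687195
```

View pics/w2.png

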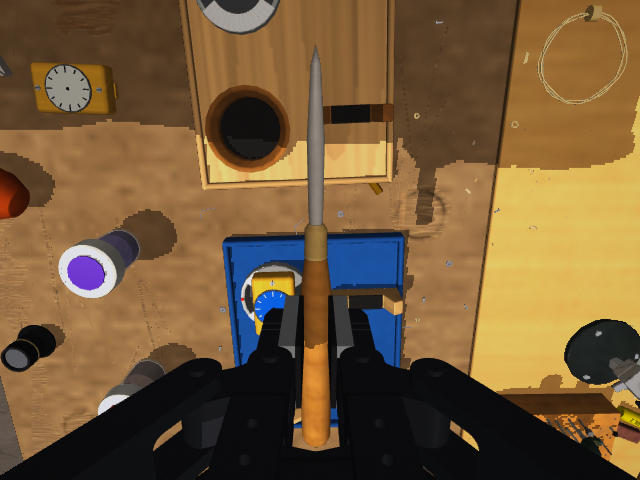

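The burnisher is held straight; the beech tray's near edge runs from (205,188) to (391,182), its cup at (248,127) and near saddle at (358,113); the dial is at (68,88), the violet lid at (88,270), and the blue tray's corner (224,240)–(404,234).

```bash
python3 - <<'E'
from h import *
c=snap("wrist")
P=cast(c,[(205,188),(392,181)],.015); print("beech near corners",P.round(4),np.linalg.norm(P[0]-P[1]))
d=P[1]-P[0]; th=np.arctan2(d[1],d[0]); n=np.array([-np.sin(th),np.cos(th)])
print("yaw",th,"centre",P.mean(0)[:2]+.095*n)
print("cup top",cast(c,[(248,128)],.026).round(4),"saddle",cast(c,[(358,113)],.034).round(4))
B=cast(c,[(224,239),(404,234)],.015); print("blue far corners",B.round(4),np.linalg.norm(B[0]-B[1]))
d=B[1]-B[0]; th=np.arctan2(d[1],d[0]); n=np.array([-np.sin(th),np.cos(th)]); print("blue yaw",th,"centre",B.mean(0)[:2]-.095*n)
print("dial",cast(c,[(68,88)],.027).round(4)); print("violet",cast(c,[(88,270)],.058).round(4))
t=snap("top"); hsv=cv2.cvtColor(t["image"],cv2.COLOR_RGB2HSV); m=cv2.inRange(hsv,(105,180,40),(125,255,255)); m[:160]=0;m[250:]=0;m[:,:250]=0;m[:,370:]=0
k=max(cv2.findContours(m,0,2)[0],key=cv2.contourArea); r=cv2.minAreaRect(k); print(r,cast(t,cv2.boxPoints(r),.013).round(4).tolist(),cast(t,[r[0]],.013))
E
```

```text
beech near corners [[0.5064 0.1263 0.015 ]
 [0.6529 0.1319 0.015 ]] 0.1466449191917367
yaw 0.03825655904397 centre [0.57602934 0.2240605 ]
cup top [[0.5441 0.1726 0.026 ]] saddle [[0.6229 0.1833 0.034 ]]
blue far corners [[0.5185 0.0842 0.015 ]
 [0.6652 0.0885 0.015 ]] 0.1467381394693533
blue yaw 0.02964368224471896 centre [ 0.59464188 -0.00860695]
dial [[0.419  0.1999 0.027 ]]
violet [[0.4283 0.0746 0.058 ]]
((313.07171630859375, 202.22349548339844), (61.065006256103516, 80.08736419677734), 88.15238952636719) [[0.663, 0.0857, 0.013], [0.6689, -0.1025, 0.013], [0.5216, -0.1043, 0.013], [0.5159, 0.0784, 0.013]] [[ 0.59112188 -0.0106719   0.013     ]]
```

drive_tool(moves=[[[0, 0, -0.035], [0, 0, 0], 0.0], [[0, 0, 0], [0.05, 0.0145, 0.02], 0.0], [[0, 0, 0], [0.05, 0.014, 0.03], 0.0], [[0, 0, 0], [0, 0, 0.03], 0.0], [[0, 0, 0], [0, 0, 0], 0.0]])

```text
time: 6.32
eef_pos: [0.6162, 0.2128, 0.1278]
tcp_rot: [0.694, 0.72, -0.003, -0.002]
contact_force: [0.2, 0.7, -0.2]
opening: 0.106
finger_force: 41.4
```

```bash
python3 - <<'E'
from h import *
s=state(); c=snap("wrist","w3"); rel([.618,.2115,.051],.035)
E
```

```text
t 6.33 p [0.6162 0.2128 0.1278] jawyaw 0.0374 q [ 0.177  0.357  1.719 -0.     1.072  0.14 ] op 9.1 F [ 0.2  0.7 -0.2] 41.35523736476898
shift [-0.0011  0.0006  0.0791] turnz 0.0015752820057379768 tilt fix [-0.003   0.0005  0.    ]
```

View pics/w3.png

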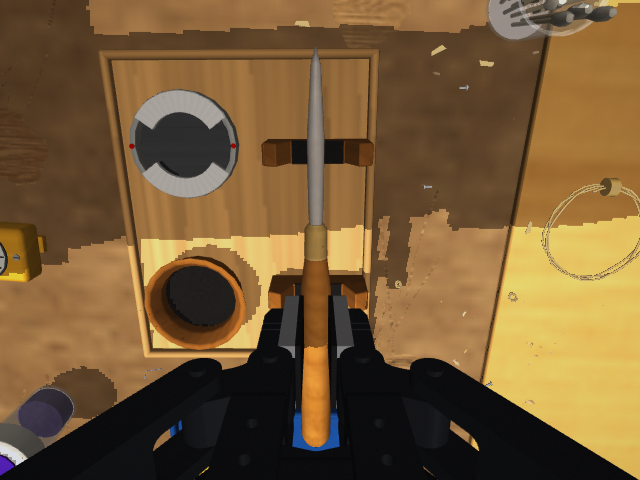

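The burnisher is lined up over both saddles: far saddle (317,152), near (318,290); socket's red dots at (131,146) and (233,146), tray corners (101,53), (378,50), (147,355). I measure socket and cup from this view too.

```bash
python3 - <<'E'
from h import *
c=snap("wrist")
D=cast(c,[(131,146),(233,146)],.019).round(4); print("dots",D,np.linalg.norm(D[0]-D[1]),D.mean(0))
S=cast(c,[(317,152),(318,290)],.034); print("saddles",S.round(4),np.linalg.norm(S[0]-S[1]),S.mean(0))
P=cast(c,[(101,53),(378,50),(147,355)],.015); print("corners",P.round(4), "c",(P[1]+P[2])/2)
d=P[1]-P[0];print("yaws",np.arctan2(d[1],d[0]),np.arctan2(-(P[0]-P[2])[0],(P[0]-P[2])[1]))
print("cup",cast(c,[(195,302)],.026))
E
```

```text
dots [[0.5118 0.2649 0.019 ]
 [0.569  0.2671 0.019 ]] 0.05724229205753374 [0.5404 0.266  0.019 ]
saddles [[0.6161 0.2672 0.034 ]
 [0.6198 0.1875 0.034 ]] 0.07976242563646326 [0.61796518 0.22736908 0.034     ]
corners [[0.4988 0.3128 0.015 ]
 [0.6466 0.3199 0.015 ]
 [0.5072 0.1263 0.015 ]] c [0.57692478 0.22305873 0.015     ]
yaws 0.04759976020838247 0.04506557869030485
cup [[0.54488173 0.1727663  0.026     ]]
```

drive_tool(moves=[[[0, 0, 0], [0, 0.0025, 0.03], 0.0], [[0, 0, 0], [0, 0, 0.03], 0.0], [[0, 0, 0], [0, 0, 0.014], 0.0], [[0, 0, 0], [0, 0, 0.003], 0.0], [[0, 0, 0], [0, 0, 0], 0.0]])

```text
time: 7.05
eef_pos: [0.622, 0.213, 0.0559]
tcp_rot: [0.694, 0.72, 0.001, 0.001]
contact_force: [-0.1, -0.1, -1.1]
opening: 0.108
finger_force: 41.4
```

drive_tool(moves=[[[0, 0, 0], [0, 0, 0], 0.0], [[0, 0, 0], [0, 0, 0], 0.04], [[0, 0, 0], [0, 0, 0], 0.04], [[0, 0, 0], [0, 0, 0], 0.04], [[0, 0, 0], [0, 0, 0], 0.04]])

```text
time: 7.68
eef_pos: [0.6209, 0.213, 0.0543]
tcp_rot: [0.694, 0.72, 0.0, 0.0]
contact_force: [0.3, 0.0, 1.1]
opening: 0.469
finger_force: 0.0
```

drive_tool(moves=[[[0, 0, 0], [0, 0, -0.02], 0.04], [[0, 0, 0], [0, 0, -0.05], 0.04], [[0, 0, 0], [0, 0, -0.06], 0.05], [[0, 0, 0], [0, 0, -0.04], 0.05], [[0, 0, 0], [0, 0, 0], 0.05]])

```text
time: 8.3
eef_pos: [0.6236, 0.2136, 0.2318]
tcp_rot: [0.694, 0.72, 0.005, 0.004]
contact_force: [0.2, 0.5, 0.1]
opening: 0.586
finger_force: 0.0
```

```bash
python3 - <<'E'
from h import *
s=state(); c=snap("wrist","w4"); rel([.40,.20,.25],np.pi/2)
E
```

```text
t 8.3 p [0.6236 0.2136 0.2318] jawyaw 0.0361 q [0.176 0.259 1.641 0.    1.23  0.14 ] op 50.1 F [0.2 0.5 0.1] 0.0
shift [-0.0052 -0.2223 -0.0232] turnz -1.5346940316289697 tilt fix [ 0.0061 -0.0009  0.    ]
```

View pics/w4.png

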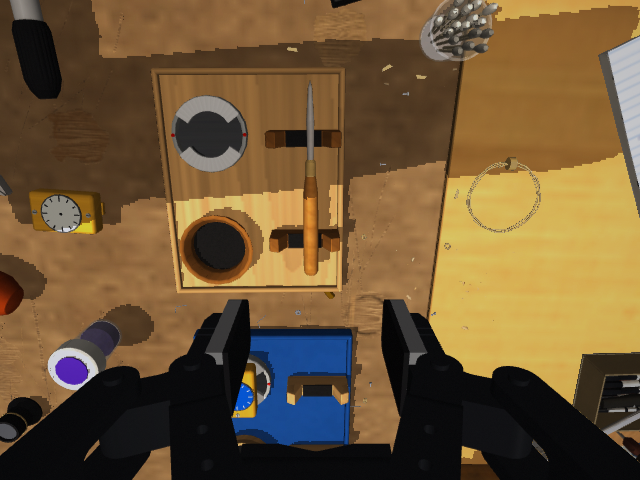

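The burnisher lies across both saddles (x≈312, saddles at rows 138 and 240). The dial is at (64,213), the violet lid at (72,370). I turn the gripper and look at the dial.

drive_tool(moves=[[[0, 0, -0.17], [-0.006, -0.035, 0], 0.05], [[0, 0, -0.17], [0, -0.035, 0], 0.05], [[0, 0, -0.17], [0, -0.035, 0], 0.05], [[0, 0, -0.17], [0, 0, 0], 0.05], [[0, 0, -0.17], [0, 0, 0], 0.05]])

```text
time: 8.98
eef_pos: [0.5177, 0.1854, 0.2224]
tcp_rot: [0.333, 0.943, -0.001, -0.002]
contact_force: [0.1, 0.2, -0.7]
opening: 0.585
finger_force: 0.0
```

drive_tool(moves=[[[0, 0, -0.17], [0, 0, 0], 0.05], [[0, 0, -0.17], [0, 0, 0], 0.05], [[0, 0, -0.17], [0, 0, 0], 0.05], [[0, 0, -0.17], [0, 0, 0], 0.05], [[0, 0, 0], [0, 0, 0], 0.05]])

```text
time: 9.6
eef_pos: [0.5183, 0.1856, 0.2225]
tcp_rot: [0.003, 1.0, -0.0, -0.002]
contact_force: [0.4, 0.7, -0.6]
opening: 0.589
finger_force: 0.0
```

```bash
python3 - <<'E'
from h import *
s=state(); c=snap("wrist","w5"); print(proj(c,[(.419,.2,.027)]))
hsv=cv2.cvtColor(c["image"],cv2.COLOR_RGB2HSV); m=cv2.inRange(hsv,(18,150,60),(32,255,255))
for k in sorted(cv2.findContours(m,0,2)[0],key=cv2.contourArea)[-3:]: print(cv2.contourArea(k),cv2.minAreaRect(k))
rel([.419,.2,.15],np.pi/2)
E
```

```text
t 9.6 p [0.5183 0.1856 0.2225] jawyaw 1.564 q [ 0.159  0.037  1.907  0.     1.201 -1.405] op 50.3 F [ 0.4  0.7 -0.6] 0.0
[[333.59409808  73.53608791]]
776.5 ((332.17120361328125, 92.76071166992188), (45.972801208496094, 34.80708312988281), 3.5763344764709473)
846.5 ((334.5, 53.0), (38.0, 47.0), 90.0)
1502.5 ((129.01840209960938, 257.21746826171875), (42.780818939208984, 71.54059600830078), 88.53119659423828)
shift [0.0994 0.0137 0.0731] turnz -0.007786506150343486 tilt fix [-0.0005 -0.0028  0.    ]
```

View pics/w5.png

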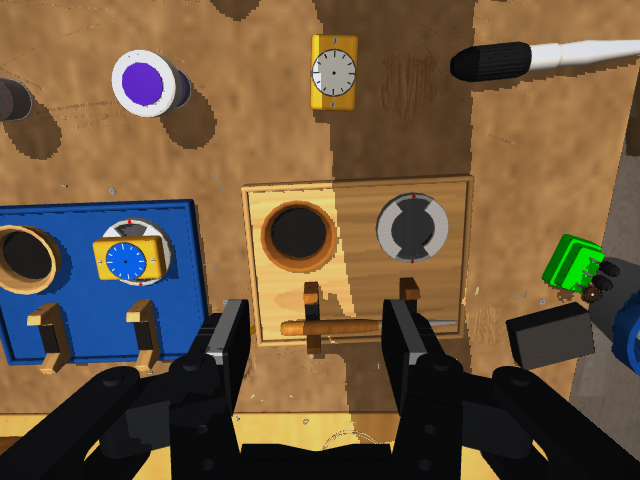

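The dial block stands upright in the view, corners about (312,36)–(357,110), dial centre (334,73); violet lid at (145,83); micromotor sleeve from (452,64) to (530,57); the trays are unchanged.

```bash
python3 - <<'E'
from h import *
c=snap("wrist"); g=c["image"]
hsv=cv2.cvtColor(g,cv2.COLOR_RGB2HSV); m=cv2.inRange(hsv,(18,120,50),(35,255,255)); m[:,:300]=0;m[:,370:]=0;m[120:]=0
k=cv2.convexHull(np.vstack(cv2.findContours(m,0,2)[0])); q=cv2.boxPoints(cv2.minAreaRect(k)); Q=cast(c,q,.026)
print("dial",cast(c,[(334,73)],.027).round(4),q.tolist(),Q.round(4).tolist(),Q.mean(0).round(4),[np.linalg.norm(Q[i]-Q[i-1]).round(4) for i in range(4)])
for i in range(2): e=Q[i]-Q[i-1]; print(np.degrees(np.arctan2(e[1],e[0])))
print("violet",cast(c,[(145,83)],.058).round(4)); print("mm sleeve end,junction",cast(c,[(452,64),(530,57)],.0125).round(4))
print("dots",cast(c,[(413,196),(412,262)],.019).round(4))
Q=Q.mean(0);rel([Q[0],Q[1],.028],np.pi/2)
E
```

```text
dial [[0.4189 0.2004 0.027 ]] [[308.8238525390625, 108.81283569335938], [311.124755859375, 32.882572174072266], [357.65777587890625, 34.29266357421875], [355.35687255859375, 110.22293090820312]] [[0.4436, 0.1819, 0.026], [0.3923, 0.1841, 0.026], [0.3935, 0.217, 0.026], [0.4448, 0.2166, 0.026]] [0.4185 0.1999 0.026 ] [np.float64(0.0346), np.float64(0.0513), np.float64(0.0329), np.float64(0.0513)]
-92.02332402692271
177.5393285829002
violet [[0.4263 0.0748 0.058 ]]
mm sleeve end,junction [[0.4122 0.2896 0.0125]
 [0.4078 0.3474 0.0125]]
dots [[0.5116 0.2653 0.019 ]
 [0.5687 0.2682 0.019 ]]
shift [0.0998 0.0136 0.1953] turnz -0.007449531863977121 tilt fix [-0.0004 -0.0023  0.    ]
```

drive_tool(moves=[[[0, 0, 0.01], [0.05, 0.007, 0.02], 0.055], [[0, 0, 0], [0.05, 0.007, 0.05], 0.055], [[0, 0, 0], [0, 0, 0.06], 0.055], [[0, 0, 0], [0, 0, 0.04], 0.055], [[0, 0, 0], [0, 0, 0.015], 0.055]], grip_force=60)

```text
time: 10.32
eef_pos: [0.4233, 0.1993, 0.0427]
tcp_rot: [0.008, 1.0, -0.001, -0.003]
contact_force: [0.3, 0.6, -0.2]
opening: 0.646
finger_force: 0.0
```

drive_tool(moves=[[[0, 0, 0], [0, 0, 0.006], 0.055], [[0, 0, 0], [0, 0, 0], 0.055]])

```text
time: 10.58
eef_pos: [0.4267, 0.2, 0.0404]
tcp_rot: [0.008, 1.0, 0.0, 0.001]
contact_force: [0.7, 0.0, 1.2]
opening: 0.646
finger_force: 0.0
```

```bash
python3 - <<'E'
from h import *
state(); rel([.4185,.1999,.030],np.pi/2)
E
```

```text
t 10.57 p [0.4267 0.2    0.0404] jawyaw 1.5554 q [ 0.223  0.128  2.197  0.     0.815 -1.333] op 55.2 F [0.7 0.  1.2] 0.0
shift [ 0.0082 -0.0002  0.0104] turnz -0.015366623370774768 tilt fix [0.0005 0.0019 0.    ]
```

drive_tool(moves=[[[0, 0, 0], [0.008, 0, 0.01], 0.055], [[0, 0, 0], [0, 0, 0], 0.055], [[0, 0, 0], [0, 0, 0], 0.02], [[0, 0, 0], [0, 0, 0], 0.02], [[0, 0, 0], [0, 0, 0], 0.02]])

```text
time: 11.2
eef_pos: [0.4182, 0.2001, 0.03]
tcp_rot: [0.007, 1.0, 0.0, 0.001]
contact_force: [-1.3, 0.8, 3.5]
opening: 0.377
finger_force: 60.3
```

drive_tool(moves=[[[0, 0, 0], [0, 0, 0], 0.02], [[0, 0, 0], [0, 0, 0], 0.02]])

```text
time: 11.45
eef_pos: [0.4182, 0.2001, 0.03]
tcp_rot: [0.007, 1.0, 0.0, 0.001]
contact_force: [0.5, 0.2, 5.1]
opening: 0.376
finger_force: 60.5
```

drive_tool(moves=[[[0, 0, 0], [0, 0, -0.02], 0.02], [[0, 0, 0], [0, 0, -0.03], 0.02], [[0, 0, 0], [0, 0, -0.03], 0.02], [[0, 0, 0], [0, 0, -0.02], 0.02], [[0, 0, 0], [0, 0, 0], 0.02]])

```text
time: 12.08
eef_pos: [0.4182, 0.2001, 0.1303]
tcp_rot: [0.007, 1.0, 0.0, 0.001]
contact_force: [0.8, 0.0, -1.2]
opening: 0.378
finger_force: 59.8
```

```bash
python3 - <<'E'
from h import *
state(); c=snap("wrist","w6"); rel([.5405,.2665,.10],np.pi/2+.043)
E
```

```text
t 12.07 p [0.4182 0.2001 0.1303] jawyaw 1.556 q [ 0.227 -0.053  2.18  -0.     1.011 -1.329] op 32.2 F [ 0.8  0.  -1.2] 59.832329750061035
shift [-0.1222  0.0685  0.029 ] turnz -0.057818396397472105 tilt fix [-0.      0.0001  0.    ]
```

View pics/w6.png

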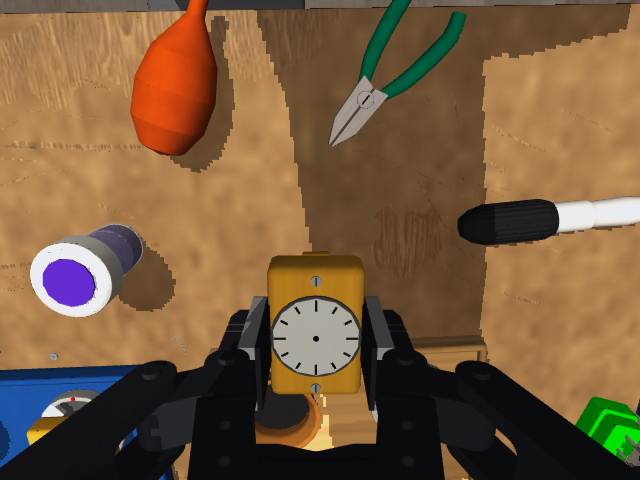

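The carrier sits square in the jaws, dial centre at (316,339), with the lug pointing up the view; the micromotor's sleeve is at (458–557,220).

```bash
python3 - <<'E'
from h import *
c=snap("wrist"); D=cast(c,[(316,339)],.127)[0]; p=ctrl.get_state()["eef_pos"]; print(D,D-p)
print("mm",cast(c,[(458,223),(557,217)],.0125).round(4))
E
```

```text
[0.41776217 0.20111293 0.127     ] [ 0.00110912  0.00142066 -0.00111425]
mm [[0.4093 0.2874 0.0125]
 [0.4063 0.3468 0.0125]]
```

drive_tool(moves=[[[0, 0, -0.058], [0, 0, 0], 0.02], [[0, 0, 0], [-0.042, 0.02, 0.01], 0.02], [[0, 0, 0], [-0.042, 0.02, 0.01], 0.02], [[0, 0, 0], [-0.041, 0.021, 0.01], 0.02], [[0, 0, 0], [0, 0, 0.02], 0.02]])

```text
time: 12.8
eef_pos: [0.5419, 0.2671, 0.0778]
tcp_rot: [-0.022, 1.0, 0.0, 0.001]
contact_force: [-0.6, 1.0, -1.9]
opening: 0.379
finger_force: 59.9
```

drive_tool(moves=[[[0, 0, 0], [0, 0, 0], 0.02], [[0, 0, 0], [0, 0, 0], 0.02]])

```text
time: 13.05
eef_pos: [0.5382, 0.2657, 0.0784]
tcp_rot: [-0.022, 1.0, -0.0, -0.001]
contact_force: [0.5, -0.2, -0.6]
opening: 0.381
finger_force: 59.9
```

```bash
python3 - <<'E'
from h import *
state(); rel([.5405,.266,.06],np.pi/2+.043)
E
```

```text
t 13.05 p [0.5382 0.2657 0.0784] jawyaw 1.6139 q [ 0.29   0.319  1.874 -0.     0.952 -1.324] op 32.5 F [ 0.5 -0.2 -0.6] 59.909459352493286
shift [-0.0023  0.0003  0.0184] turnz 0.00010423941672255133 tilt fix [-0.0006 -0.0025  0.    ]
```

drive_tool(moves=[[[0, 0, 0], [-0.002, 0, 0.015], 0.02], [[0, 0, 0], [0, 0, 0.01], 0.02], [[0, 0, 0], [0, 0, 0.006], 0.02], [[0, 0, 0], [0, 0, 0.005], 0.02], [[0, 0, 0], [0, 0, 0], 0.02]])

```text
time: 13.68
eef_pos: [0.5415, 0.2662, 0.0429]
tcp_rot: [-0.022, 1.0, -0.0, -0.0]
contact_force: [0.1, 0.3, -0.7]
opening: 0.38
finger_force: 59.9
```

drive_tool(moves=[[[0, 0, 0], [0, 0, 0.001], 0.02], [[0, 0, 0], [0, 0, 0.001], 0.02], [[0, 0, 0], [0, 0, 0], 0.02]])

```text
time: 14.05
eef_pos: [0.5418, 0.2664, 0.0415]
tcp_rot: [-0.022, 1.0, 0.0, 0.0]
contact_force: [-0.5, -0.2, -1.3]
opening: 0.38
finger_force: 59.9
```

```bash
python3 - <<'E'
from h import *
state(); s=ctrl.get_state(); print(s["wrist_torque"])
E
```

```text
t 14.05 p [0.5418 0.2664 0.0415] jawyaw 1.614 q [ 0.289  0.381  1.874  0.     0.886 -1.325] op 32.5 F [-0.5 -0.2 -1.3] 59.93343472480774
[-0.02856162  0.04503771  0.01523721]
```

drive_tool(moves=[[[0, 0, 0], [0, 0, 0.001], 0.02], [[0, 0, 0], [0, 0, 0.001], 0.02], [[0, 0, 0], [0, 0, 0], 0.02]])

```text
time: 14.42
eef_pos: [0.5419, 0.2664, 0.0401]
tcp_rot: [-0.022, 1.0, -0.0, -0.0]
contact_force: [-1.6, -0.8, 4.2]
opening: 0.375
finger_force: 60.5
```

drive_tool(moves=[[[0, 0, 0.09], [0, 0, 0], 0.02], [[0, 0, 0.09], [0, 0, 0], 0.02], [[0, 0, 0], [0, 0, 0], 0.02]])

```text
time: 14.8
eef_pos: [0.5419, 0.2669, 0.04]
tcp_rot: [0.068, 0.998, 0.001, 0.0]
contact_force: [-2.9, 1.6, 4.7]
opening: 0.382
finger_force: 60.6
```

drive_tool(moves=[[[0, 0, 0.17], [0, 0, 0], 0.02], [[0, 0, 0.17], [0, 0, 0], 0.02], [[0, 0, 0.17], [0, 0, 0], 0.02], [[0, 0, 0], [0, 0, 0], 0.02]])

```text
time: 15.3
eef_pos: [0.5428, 0.2664, 0.0401]
tcp_rot: [0.316, 0.949, 0.001, 0.001]
contact_force: [0.8, 0.7, 2.9]
opening: 0.38
finger_force: 60.5
```

drive_tool(moves=[[[0, 0, 0.17], [0, 0, 0], 0.02], [[0, 0, 0.17], [0, 0, 0], 0.02], [[0, 0, 0.17], [0, 0, 0], 0.02], [[0, 0, 0], [0, 0, 0], 0.02]])

```text
time: 15.8
eef_pos: [0.5427, 0.2664, 0.0401]
tcp_rot: [0.545, 0.839, 0.001, 0.001]
contact_force: [0.3, -0.7, 5.7]
opening: 0.38
finger_force: 60.6
```

drive_tool(moves=[[[0, 0, 0.15], [0, 0, 0], 0.02], [[0, 0, 0.15], [0, 0, 0], 0.02], [[0, 0, 0.06], [0, 0, 0], 0.02], [[0, 0, 0], [0, 0, 0], 0.02]])

```text
time: 16.3
eef_pos: [0.5414, 0.2667, 0.0401]
tcp_rot: [0.686, 0.728, -0.0, -0.001]
contact_force: [-3.8, 1.1, 7.8]
opening: 0.385
finger_force: 60.9
```

```bash
python3 - <<'E'
from h import *
state(); s=ctrl.get_state(); print(s["wrist_torque"]); snap("wrist","w7")
E
```

```text
t 16.3 p [0.5414 0.2667 0.0401] jawyaw 0.0595 q [2.900e-01 3.830e-01 1.874e+00 1.000e-03 8.850e-01 2.290e-01] op 32.9 F [-3.8  1.1  7.8] 60.9334659576416
[0.16054928 0.51506226 0.05524335]
```

View pics/w7.png

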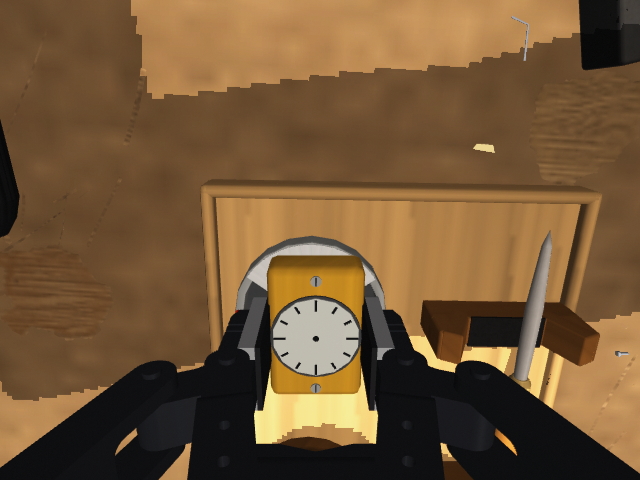

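The carrier sits in the ring with its long side along the tray's y; the blade lies in the far notch at (530,340). I turn slightly further, then release.

drive_tool(moves=[[[0, 0, 0.03], [0, 0, 0], 0.02], [[0, 0, 0], [0, 0, 0], 0.02], [[0, 0, 0], [0, 0, 0], 0.055], [[0, 0, 0], [0, 0, 0], 0.055], [[0, 0, 0], [0, 0, 0], 0.055]])

```text
time: 16.98
eef_pos: [0.5415, 0.2661, 0.0387]
tcp_rot: [0.698, 0.716, -0.0, -0.0]
contact_force: [-0.0, 0.4, -0.6]
opening: 0.644
finger_force: 0.0
```

drive_tool(moves=[[[0, 0, 0], [0, 0, 0], 0.055], [[0, 0, 0], [0, 0, -0.03], 0.055], [[0, 0, 0], [0, 0, -0.05], 0.055], [[0, 0, 0], [0, 0, -0.05], 0.055], [[0, 0, 0], [0, 0, 0], 0.055]])

```text
time: 17.6
eef_pos: [0.545, 0.2673, 0.1755]
tcp_rot: [0.698, 0.716, 0.005, 0.003]
contact_force: [0.8, 0.1, 0.8]
opening: 0.642
finger_force: 0.0
```

```bash
python3 - <<'E'
from h import *
state(); rel([.408,.33,.15],-.06)
E
```

```text
t 17.6 p [0.545  0.2673 0.1755] jawyaw 0.0245 q [ 0.289  0.202  1.817 -0.     1.111  0.264] op 54.8 F [0.8 0.1 0.8] 0.0
shift [ 0.066  -0.1357  0.0242] turnz 0.08453437786543039 tilt fix [ 0.011  -0.0029  0.    ]
```

drive_tool(moves=[[[0, 0, -0.04], [0, 0, 0], 0.055], [[0, 0, 0], [0, -0.045, 0], 0.055], [[0, 0, 0], [0, -0.045, 0], 0.055], [[0, 0, 0], [0, -0.045, 0], 0.055], [[0, 0, 0], [0, 0, 0], 0.055]])

```text
time: 18.23
eef_pos: [0.4034, 0.2572, 0.1671]
tcp_rot: [0.683, 0.73, -0.002, -0.001]
contact_force: [0.2, -0.3, 0.5]
opening: 0.646
finger_force: 0.0
```

```bash
python3 - <<'E'
from h import *
state(); c=snap("wrist","w8")
E
```

```text
t 18.23 p [0.4034 0.2572 0.1671] jawyaw 0.0659 q [ 0.355 -0.067  2.118  0.     1.095  0.289] op 55.2 F [ 0.2 -0.3  0.5] 0.0
```

View pics/w8.png

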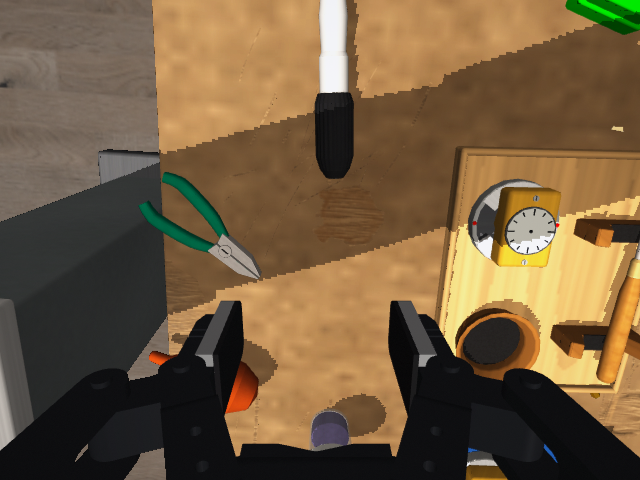

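The dial is seated and lengthwise along the tray; the burnisher lies in both saddles. The micromotor's sleeve ends at (334,178), its junction is at (335,93), and it lies parallel to the view's columns.

```bash
python3 - <<'E'
from h import *
c=snap("wrist"); P=cast(c,[(334,178),(335,93)],.0125); print(P.round(4),cast(c,[(335,93),(334,20)],.02).round(4))
d=P[1]-P[0]; d/=np.linalg.norm(d); 
T=P[0]+d*.054; 
G=P[0]+d*.069; print(d,G); rel([G[0],G[1],.025],-np.arctan2(d[0],d[1]))
E
```

```text
[[0.416  0.2888 0.0125]
 [0.4122 0.3434 0.0125]] [[0.4119 0.3433 0.02  ]
 [0.408  0.3841 0.02  ]]
[-0.06848051  0.99765245  0.        ] [0.41122994 0.35763375 0.0125    ]
shift [0.0995 0.0108 0.1439] turnz -0.003958318584432519 tilt fix [-0.      0.0002  0.    ]
```

drive_tool(moves=[[[0, 0, 0], [0.05, 0.011, 0], 0.05], [[0, 0, 0], [0.05, 0, 0.04], 0.05], [[0, 0, 0], [0, 0, 0.05], 0.05], [[0, 0, 0], [0, 0, 0.04], 0.05], [[0, 0, 0], [0, 0, 0.013], 0.05]], grip_force=80)

```text
time: 18.95
eef_pos: [0.4109, 0.3562, 0.024]
tcp_rot: [0.684, 0.729, -0.003, -0.001]
contact_force: [0.6, 0.3, -0.8]
opening: 0.585
finger_force: 0.0
```

```bash
python3 - <<'E'
from h import *
state(); rel([.4112,.3578,.025])
E
```

```text
t 18.95 p [0.4109 0.3562 0.024 ] jawyaw 0.0637 q [ 0.528  0.303  2.021 -0.     0.823  0.464] op 50.0 F [ 0.6  0.3 -0.8] 0.0
shift [ 0.0016  0.0004 -0.001 ] turnz None tilt fix [-0.0049  0.0025  0.    ]
```

drive_tool(moves=[[[0, 0, 0], [0.0015, 0, 0], 0.0], [[0, 0, 0], [0, 0, 0], 0.0], [[0, 0, 0], [0, 0, 0], 0.0], [[0, 0, 0], [0, 0, 0], 0.0], [[0, 0, 0], [0, 0, 0], 0.0]])

```text
time: 19.58
eef_pos: [0.4131, 0.3593, 0.0293]
tcp_rot: [0.684, 0.729, 0.002, 0.001]
contact_force: [0.2, -0.7, 6.1]
opening: 0.146
finger_force: 79.6
```

drive_tool(moves=[[[0, 0, 0], [0, 0, -0.02], 0.0], [[0, 0, 0], [0, 0, -0.04], 0.0], [[0, 0, 0], [0, 0, -0.04], 0.0], [[0, 0, 0], [0, 0, -0.04], 0.0], [[0, 0, 0], [0, 0, 0], 0.0]])

```text
time: 20.2
eef_pos: [0.4134, 0.3596, 0.1711]
tcp_rot: [0.684, 0.729, 0.004, 0.001]
contact_force: [-0.2, 0.4, -0.6]
opening: 0.144
finger_force: 78.7
```

```bash
python3 - <<'E'
from h import *
state(); rel([.62,-.09,.18],.03)
c=snap("wrist"); cv2.imwrite("pics/w9.png",c["image"][...,::-1])
E
```

```text
t 20.2 p [0.4134 0.3596 0.1711] jawyaw 0.0641 q [0.531 0.081 1.961 0.    1.091 0.467] op 12.3 F [-0.2  0.4 -0.6] 78.66731643676758
shift [-0.4619  0.1775 -0.0093] turnz 0.03407350261612896 tilt fix [ 0.007  -0.0036  0.    ]
```

drive_tool(moves=[[[0, 0, 0.034], [0, 0, 0], 0.0], [[0, 0, 0], [-0.054, 0.03, 0], 0.0], [[0, 0, 0], [-0.054, 0.03, 0], 0.0], [[0, 0, 0], [-0.054, 0.03, 0], 0.0], [[0, 0, 0], [-0.054, 0.03, 0], 0.0]])

```text
time: 20.88
eef_pos: [0.5374, 0.1444, 0.1647]
tcp_rot: [0.697, 0.717, -0.002, -0.001]
contact_force: [0.2, -0.0, -1.3]
opening: 0.145
finger_force: 78.7
```

drive_tool(moves=[[[0, 0, 0], [-0.054, 0.03, 0], 0.0], [[0, 0, 0], [-0.054, 0.03, 0], 0.0], [[0, 0, 0], [-0.054, 0.03, 0], 0.0], [[0, 0, 0], [0, 0, 0.03], 0.0], [[0, 0, 0], [0, 0, 0], 0.0]])

```text
time: 21.5
eef_pos: [0.6294, -0.0132, 0.1314]
tcp_rot: [0.697, 0.717, -0.003, -0.005]
contact_force: [-0.9, 0.3, -1.8]
opening: 0.139
finger_force: 78.7
```

drive_tool(moves=[[[0, 0, 0], [0, 0, 0], 0.0], [[0, 0, 0], [0, 0, 0], 0.0]])

```text
time: 21.75
eef_pos: [0.6331, -0.0122, 0.1382]
tcp_rot: [0.696, 0.718, 0.0, 0.001]
contact_force: [1.1, -0.4, -1.0]
opening: 0.146
finger_force: 78.7
```

```bash
python3 - <<'E'
from h import *
state(); rel([.636,-.0117,.09],.03)
c=snap("wrist","w10")
E
```

```text
t 21.75 p [ 0.6331 -0.0122  0.1382] jawyaw 0.0311 q [-0.179  0.303  1.768  0.     1.069 -0.21 ] op 12.5 F [ 1.1 -0.4 -1. ] 78.68123173713684
shift [0.0005 0.0029 0.0482] turnz 0.0010719124497675647 tilt fix [0.0013 0.0003 0.    ]
```

View pics/w10.png

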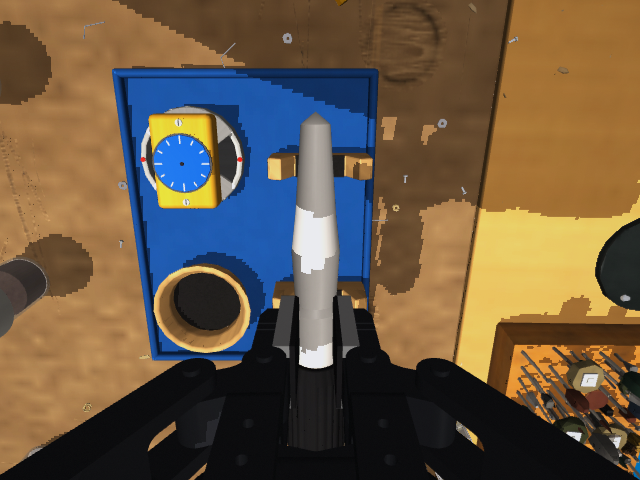

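The micromotor is held square above the blue rest: far saddle centre (320,165), near (319,292), cup (203,310), tray corners (115,70), (377,70), (150,358).

```bash
python3 - <<'E'
from h import *
c=snap("wrist")
P=cast(c,[(115,70),(377,70),(150,358)],.015); print(P.round(4),"centre",(P[1]+P[2])/2); d=P[1]-P[0]; e=P[0]-P[2]; print(np.linalg.norm(d),np.linalg.norm(e),np.arctan2(d[1],d[0]),np.arctan2(-e[0],e[1]))
S=cast(c,[(320,165),(319,292)],.034); print("saddles",S.round(4),S.mean(0)); print("cup",cast(c,[(203,309)],.026)); print("tip",cast(c,[(316,114)],.122)); state()
E
```

```text
[[ 0.5185  0.0808  0.015 ]
 [ 0.6647  0.0856  0.015 ]
 [ 0.5213 -0.1056  0.015 ]] centre [ 0.59299736 -0.01002126  0.015     ]
0.14629989765561882 0.18648902759702182 0.03268262113250354 0.015090178602502554
saddles [[ 0.6344  0.0344  0.034 ]
 [ 0.6366 -0.0425  0.034 ]] [ 0.63547866 -0.004051    0.034     ]
cup [[ 0.56314129 -0.06057534  0.026     ]]
tip [[0.63092447 0.06353299 0.122     ]]
t 21.85 p [ 0.6332 -0.0124  0.1385] jawyaw 0.031 q [-0.179  0.303  1.767  0.     1.069 -0.211] op 12.6 F [ 0.7 -0.4 -1.1] 78.68123531341553
```

drive_tool(moves=[[[0, 0, 0], [0, 0.003, 0.03], 0.0], [[0, 0, 0], [0, 0, 0.03], 0.0], [[0, 0, 0], [0, 0, 0.016], 0.0], [[0, 0, 0], [0, 0, 0], 0.0], [[0, 0, 0], [0, 0, 0], 0.0]])

```text
time: 22.48
eef_pos: [0.6369, -0.013, 0.0629]
tcp_rot: [0.696, 0.718, 0.001, 0.001]
contact_force: [-0.4, -0.1, -1.2]
opening: 0.145
finger_force: 78.7
```

drive_tool(moves=[[[0, 0, 0], [0, 0, 0.002], 0.0], [[0, 0, 0], [0, 0, 0.002], 0.0], [[0, 0, 0], [0, 0, 0], 0.0]])

```text
time: 22.85
eef_pos: [0.6358, -0.013, 0.0574]
tcp_rot: [0.696, 0.718, -0.0, 0.0]
contact_force: [0.5, -0.7, -0.9]
opening: 0.15
finger_force: 78.7
```

drive_tool(moves=[[[0, 0, 0], [0, 0, 0.0015], 0.0], [[0, 0, 0], [0, 0, 0.0015], 0.0], [[0, 0, 0], [0, 0, 0], 0.0]])

```text
time: 23.22
eef_pos: [0.6359, -0.013, 0.0544]
tcp_rot: [0.696, 0.718, 0.0, 0.0]
contact_force: [0.7, 0.5, -0.2]
opening: 0.142
finger_force: 78.8
```

drive_tool(moves=[[[0, 0, 0], [0, 0, 0.0015], 0.0], [[0, 0, 0], [0, 0, 0], 0.0]])

```text
time: 23.48
eef_pos: [0.636, -0.013, 0.0544]
tcp_rot: [0.696, 0.718, -0.0, -0.0]
contact_force: [-3.9, 0.6, 5.5]
opening: 0.143
finger_force: 79.7
```

Contact at TCP z 0.0544; I release and rise.

drive_tool(moves=[[[0, 0, 0], [0, 0, 0], 0.04], [[0, 0, 0], [0, 0, 0], 0.04], [[0, 0, 0], [0, 0, 0], 0.04], [[0, 0, 0], [0, 0, -0.03], 0.04], [[0, 0, 0], [0, 0, -0.05], 0.06]])

```text
time: 24.1
eef_pos: [0.634, -0.0127, 0.1308]
tcp_rot: [0.696, 0.718, -0.002, -0.002]
contact_force: [0.5, -0.6, -0.9]
opening: 0.665
finger_force: 0.0
```

drive_tool(moves=[[[0, 0, 0], [0, 0, -0.05], 0.06], [[0, 0, 0], [0, 0, -0.03], 0.06], [[0, 0, 0], [0, 0, 0], 0.06], [[0, 0, 0], [0, 0, 0], 0.06]])

```text
time: 24.6
eef_pos: [0.635, -0.0128, 0.2111]
tcp_rot: [0.696, 0.718, -0.001, -0.001]
contact_force: [-0.2, -0.5, -0.1]
opening: 0.702
finger_force: 0.0
```

```bash
python3 - <<'E'
from h import *
state(); c=snap("wrist","w11"); print(proj(c,[(.427,.0747,.058),(.433,-.054,.058),(.636,-.01,.045),(.421,-.209,.06)]))
hsv=cv2.cvtColor(c["image"],cv2.COLOR_RGB2HSV)
for nm,lo,hi in (("violet",(125,100,60),(145,255,255)),("brown",(0,120,40),(8,255,140))):
    m=cv2.inRange(hsv,lo,hi)
    for k in sorted(cv2.findContours(m,0,2)[0],key=cv2.contourArea)[-3:]:
        M=cv2.minEnclosingCircle(k); print(nm,cv2.contourArea(k),M,cast(c,[M[0]],.058).round(4))
m=cv2.inRange(hsv,(0,0,0),(180,255,45)); 
E
```

```text
t 24.6 p [ 0.635  -0.0128  0.2111] jawyaw 0.03 q [-0.18   0.233  1.712  0.     1.2   -0.21 ] op 60.0 F [-0.2 -0.5 -0.1] 0.0
[[ -9.79495278  78.60491709]
 [ 35.49064184 268.52703184]
 [317.40577496 213.81268179]
 [ 51.95259861 441.51329521]]
violet 260.0 ((0.5, 83.5), 18.506855010986328) [[0.4329 0.072  0.058 ]]
brown 11.0 ((559.0, 347.5), 3.0414812564849854) [[ 0.8256 -0.107   0.058 ]]
brown 270.5 ((529.5, 336.0), 14.8071928024292) [[ 0.801  -0.0977  0.058 ]]
brown 355.5 ((607.76318359375, 327.78070068359375), 15.810319900512695) [[ 0.8589 -0.0888  0.058 ]]
```

drive_tool(moves=[[[0, 0, 0], [-0.018, -0.052, 0], 0.065], [[0, 0, 0], [-0.018, -0.052, 0], 0.065], [[0, 0, 0], [-0.018, -0.052, 0], 0.065], [[0, 0, 0], [-0.018, -0.05, 0], 0.065], [[0, 0, 0], [0, 0, 0], 0.065]])

```text
time: 25.28
eef_pos: [0.4285, -0.091, 0.2099]
tcp_rot: [0.697, 0.717, -0.001, -0.002]
contact_force: [0.8, -0.1, -0.1]
opening: 0.763
finger_force: 0.0
```

drive_tool(moves=[[[0, 0, 0], [0, 0, 0], 0.065], [[0, 0, 0], [0, 0, 0], 0.065]])

```text
time: 25.52
eef_pos: [0.4329, -0.0909, 0.2125]
tcp_rot: [0.696, 0.718, 0.0, -0.0]
contact_force: [-0.5, -0.4, -0.3]
opening: 0.757
finger_force: 0.0
```

```bash
python3 - <<'E'
from h import *
state(); c=snap("wrist","w12"); print(proj(c,[(.427,.0747,.058),(.434,-.051,.058)]))
hsv=cv2.cvtColor(c["image"],cv2.COLOR_RGB2HSV)
for nm,p,lo,hi in (("violet",(.427,.0747,.058),(120,100,60),(150,255,255)),("brown",(.434,-.051,.058),(0,100,30),(9,255,160))):
    u=proj(c,[p])[0]; m=cv2.inRange(hsv,lo,hi); w=np.zeros_like(m); cv2.circle(w,tuple(int(v) for v in u),45,255,-1)
    for k in sorted(cv2.findContours(m&w,0,2)[0],key=cv2.contourArea)[-2:]:
        M=cv2.minEnclosingCircle(k); print(nm,cv2.contourArea(k),M,cast(c,[M[0]],.058).round(4))
rel([.427,.0748,.052])
E
```

```text
t 25.52 p [ 0.4329 -0.0909  0.2125] jawyaw 0.0308 q [-0.437 -0.215  2.16   0.     1.198 -0.468] op 64.7 F [-0.5 -0.4 -0.3] 0.0
[[314.58035753 -53.50602773]
 [319.10245347 164.73346161]]
brown 1151.5 ((319.69940185546875, 169.72024536132812), 19.84433937072754) [[ 0.4345 -0.0543  0.058 ]]
shift [ 0.1657 -0.0007  0.1607] turnz None tilt fix [-0.0004 -0.0004  0.    ]
```

drive_tool(moves=[[[0, 0, 0], [0.0375, 0.0025, 0.02], 0.065], [[0, 0, 0], [0, 0, 0.05], 0.065], [[0, 0, 0], [0, 0, 0.05], 0.065], [[0, 0, 0], [0, 0, 0.03], 0.065], [[0, 0, 0], [0, 0, 0.008], 0.065]], grip_force=40)

```text
time: 26.2
eef_pos: [0.4324, -0.0526, 0.0526]
tcp_rot: [0.696, 0.718, -0.001, -0.002]
contact_force: [0.3, 0.3, 0.2]
opening: 0.76
finger_force: 0.0
```

```bash
python3 - <<'E'
from h import *
state(); rel([.4345,-.0535,.054])
E
```

```text
t 26.2 p [ 0.4324 -0.0526  0.0526] jawyaw 0.031 q [-0.355  0.03   2.274  0.     0.843 -0.386] op 64.9 F [0.3 0.3 0.2] 0.0
shift [-0.0009  0.002  -0.0014] turnz None tilt fix [-0.0047 -0.0019  0.    ]
```

drive_tool(moves=[[[0, 0, 0], [0, 0, 0], 0.055], [[0, 0, 0], [0, 0, 0], 0.048], [[0, 0, 0], [0, 0, 0], 0.044], [[0, 0, 0], [0, 0, 0], 0.03], [[0, 0, 0], [0, 0, 0], 0.03]])

```text
time: 26.82
eef_pos: [0.4348, -0.054, 0.0564]
tcp_rot: [0.696, 0.718, 0.001, 0.001]
contact_force: [-0.6, 0.8, 5.5]
opening: 0.472
finger_force: 40.7
```

drive_tool(moves=[[[0, 0, 0], [0, 0, 0], 0.03], [[0, 0, 0], [0, 0, 0], 0.03], [[0, 0, 0], [0, 0, -0.03], 0.03], [[0, 0, 0], [0, 0, -0.04], 0.03], [[0, 0, 0], [0, 0, -0.03], 0.03]])

```text
time: 27.45
eef_pos: [0.4336, -0.0536, 0.1564]
tcp_rot: [0.696, 0.718, 0.0, 0.001]
contact_force: [0.5, -0.1, -1.4]
opening: 0.47
finger_force: 40.9
```

```bash
python3 - <<'E'
from h import *
state(); rel([.5628,-.0605,.155]); c=snap("wrist","w13")
hsv=cv2.cvtColor(c["image"],cv2.COLOR_RGB2HSV); m=cv2.inRange(hsv,(0,100,30),(9,255,160)); m[:200]=0
for k in sorted(cv2.findContours(m,0,2)[0],key=cv2.contourArea)[-2:]: print(cv2.contourArea(k),cv2.minEnclosingCircle(k))
E
```

```text
t 27.45 p [ 0.4336 -0.0536  0.1564] jawyaw 0.03 q [-0.356 -0.158  2.222  0.     1.076 -0.386] op 40.2 F [ 0.5 -0.1 -1.4] 40.88437126512872
shift [-0.0108  0.129   0.0016] turnz None tilt fix [0.0014 0.0005 0.    ]
4033.0 ((315.44049072265625, 347.08123779296875), 38.77499008178711)
```

drive_tool(moves=[[[0, 0, 0], [-0.003, 0.043, 0], 0.03], [[0, 0, 0], [-0.004, 0.043, 0], 0.03], [[0, 0, 0], [-0.004, 0.043, 0], 0.03], [[0, 0, 0], [0, 0, 0.02], 0.03], [[0, 0, 0], [0, 0, 0], 0.03]])

```text
time: 28.12
eef_pos: [0.56, -0.0599, 0.1312]
tcp_rot: [0.696, 0.718, -0.002, -0.003]
contact_force: [-0.4, -0.2, -1.4]
opening: 0.468
finger_force: 40.9
```

drive_tool(moves=[[[0, 0, 0], [0, 0, 0], 0.03], [[0, 0, 0], [0, 0, 0], 0.03]])

```text
time: 28.38
eef_pos: [0.5623, -0.0607, 0.1353]
tcp_rot: [0.696, 0.718, 0.0, 0.0]
contact_force: [-0.0, 0.3, 0.3]
opening: 0.468
finger_force: 40.9
```

```bash
python3 - <<'E'
from h import *
state(); rel([.5628,-.0605,.0685])
E
```

```text
t 28.38 p [ 0.5623 -0.0607  0.1353] jawyaw 0.0299 q [-0.287  0.168  1.937  0.     1.035 -0.317] op 39.9 F [-0.   0.3  0.3] 40.92566698382143
shift [0.0002 0.0004 0.0668] turnz None tilt fix [0.0007 0.0002 0.    ]
```

drive_tool(moves=[[[0, 0, 0], [0, 0, 0.03], 0.03], [[0, 0, 0], [0, 0, 0.02], 0.03], [[0, 0, 0], [0, 0, 0.012], 0.03], [[0, 0, 0], [0, 0, 0.004], 0.03], [[0, 0, 0], [0, 0, 0], 0.03]])

```text
time: 29.0
eef_pos: [0.563, -0.0607, 0.069]
tcp_rot: [0.696, 0.718, 0.0, 0.0]
contact_force: [-0.9, 0.4, -1.2]
opening: 0.469
finger_force: 40.9
```

drive_tool(moves=[[[0, 0, 0], [0, 0, 0.001], 0.03], [[0, 0, 0], [0, 0, 0], 0.03]])

```text
time: 29.25
eef_pos: [0.5631, -0.0608, 0.0684]
tcp_rot: [0.696, 0.718, 0.0, 0.0]
contact_force: [-0.0, -0.4, -0.9]
opening: 0.467
finger_force: 40.9
```

drive_tool(moves=[[[0, 0, 0], [0, 0, 0.001], 0.03], [[0, 0, 0], [0, 0, 0.001], 0.03], [[0, 0, 0], [0, 0, 0], 0.03]])

```text
time: 29.62
eef_pos: [0.563, -0.0608, 0.0665]
tcp_rot: [0.696, 0.718, -0.0, 0.0]
contact_force: [-2.5, -0.1, 4.3]
opening: 0.47
finger_force: 41.3
```

drive_tool(moves=[[[0, 0, 0], [0, 0, 0], 0.06], [[0, 0, 0], [0, 0, 0], 0.06], [[0, 0, 0], [0, 0, 0], 0.06], [[0, 0, 0], [0, 0, -0.03], 0.065], [[0, 0, 0], [0, 0, -0.05], 0.065]])

```text
time: 30.25
eef_pos: [0.561, -0.0602, 0.1441]
tcp_rot: [0.696, 0.718, -0.001, -0.003]
contact_force: [0.6, -0.0, 0.1]
opening: 0.76
finger_force: 0.0
```

drive_tool(moves=[[[0, 0, 0], [0, 0, -0.04], 0.065], [[0, 0, 0], [0, 0, 0], 0.065], [[0, 0, 0], [0, 0, 0], 0.065]])

```text
time: 30.62
eef_pos: [0.5622, -0.0605, 0.1849]
tcp_rot: [0.696, 0.718, -0.0, -0.001]
contact_force: [0.1, 0.8, -1.1]
opening: 0.758
finger_force: 0.0
```

```bash
python3 - <<'E'
from h import *
state(); rel([.427,.0,.188])
E
```

```text
t 30.62 p [ 0.5622 -0.0605  0.1849] jawyaw 0.03 q [-0.287  0.108  1.904  0.     1.13  -0.317] op 64.8 F [ 0.1  0.8 -1.1] 0.0
shift [ 0.0645 -0.1333 -0.0029] turnz None tilt fix [-0.0012 -0.0004  0.    ]
```

Brown jar seated on its floor (contact at 0.0665). Now the violet jar: look from behind it first.

drive_tool(moves=[[[0, 0, 0], [0.032, -0.045, -0.01], 0.065], [[0, 0, 0], [0.032, -0.045, -0.01], 0.065], [[0, 0, 0], [0, -0.043, 0], 0.065], [[0, 0, 0], [0, 0, 0], 0.065], [[0, 0, 0], [0, 0, 0], 0.065]])

```text
time: 31.25
eef_pos: [0.4279, -0.0007, 0.2049]
tcp_rot: [0.697, 0.718, -0.0, -0.0]
contact_force: [0.5, -0.6, 0.5]
opening: 0.762
finger_force: 0.0
```

```bash
python3 - <<'E'
from h import *
state(); c=snap("wrist","w14"); hsv=cv2.cvtColor(c["image"],cv2.COLOR_RGB2HSV); m=cv2.inRange(hsv,(120,100,60),(150,255,255))
for k in sorted(cv2.findContours(m,0,2)[0],key=cv2.contourArea)[-2:]:
    M=cv2.minEnclosingCircle(k); V=cast(c,[M[0]],.058)[0]; print(cv2.contourArea(k),M,V.round(4))
rel([V[0],V[1],.056])
E
```

```text
t 31.25 p [ 0.4279 -0.0007  0.2049] jawyaw 0.0297 q [-0.24  -0.245  2.198  0.     1.189 -0.27 ] op 65.0 F [ 0.5 -0.6  0.5] 0.0
1396.5 ((317.0, 111.81818389892578), 22.18191909790039) [0.4265 0.0733 0.058 ]
shift [0.0742 0.0004 0.1493] turnz None tilt fix [-0.0007 -0.0003  0.    ]
```

drive_tool(moves=[[[0, 0, 0], [0.037, 0, 0], 0.065], [[0, 0, 0], [0.037, 0, 0.03], 0.065], [[0, 0, 0], [0, 0, 0.05], 0.065], [[0, 0, 0], [0, 0, 0.045], 0.065], [[0, 0, 0], [0, 0, 0.025], 0.065]])

```text
time: 31.92
eef_pos: [0.425, 0.0734, 0.0528]
tcp_rot: [0.696, 0.718, -0.001, -0.002]
contact_force: [0.8, 0.4, 0.0]
opening: 0.762
finger_force: 0.0
```

drive_tool(moves=[[[0, 0, 0], [0, 0, 0], 0.065], [[0, 0, 0], [0, 0, 0], 0.055], [[0, 0, 0], [0, 0, 0], 0.048], [[0, 0, 0], [0, 0, 0], 0.044], [[0, 0, 0], [0, 0, 0], 0.03]])

```text
time: 32.55
eef_pos: [0.4267, 0.0732, 0.0572]
tcp_rot: [0.696, 0.718, 0.001, 0.001]
contact_force: [-1.1, 0.7, 5.4]
opening: 0.469
finger_force: 40.4
```

drive_tool(moves=[[[0, 0, 0], [0, 0, 0], 0.03], [[0, 0, 0], [0, 0, 0], 0.03], [[0, 0, 0], [0, 0, 0], 0.03]])

```text
time: 32.92
eef_pos: [0.4267, 0.0732, 0.0572]
tcp_rot: [0.696, 0.718, 0.001, 0.001]
contact_force: [-1.0, -0.1, 4.6]
opening: 0.468
finger_force: 40.4
```

drive_tool(moves=[[[0, 0, 0], [0, 0, -0.03], 0.03], [[0, 0, 0], [0, 0, -0.04], 0.03], [[0, 0, 0], [0, 0, -0.03], 0.03], [[0, 0, 0], [0, 0, 0], 0.03]])

```text
time: 33.42
eef_pos: [0.4274, 0.0732, 0.1583]
tcp_rot: [0.696, 0.718, 0.002, 0.002]
contact_force: [-0.3, 0.2, -1.5]
opening: 0.472
finger_force: 41.1
```

```bash
python3 - <<'E'
from h import *
state(); rel([.5452,.1724,.155])
E
```

```text
t 33.42 p [0.4274 0.0732 0.1583] jawyaw 0.0301 q [-0.065 -0.173  2.23   0.     1.077 -0.095] op 40.3 F [-0.3  0.2 -1.5] 41.11893766774301
shift [0.0956 0.1207 0.0041] turnz None tilt fix [0.0065 0.0006 0.    ]
```

drive_tool(moves=[[[0, 0, 0], [0.032, 0.04, 0], 0.03], [[0, 0, 0], [0.032, 0.04, 0], 0.03], [[0, 0, 0], [0.0315, 0.0405, 0], 0.03], [[0, 0, 0], [0, 0, 0.02], 0.03], [[0, 0, 0], [0, 0, 0], 0.03]])

```text
time: 34.05
eef_pos: [0.54, 0.1719, 0.1312]
tcp_rot: [0.696, 0.718, -0.004, -0.003]
contact_force: [-0.1, -0.4, -1.4]
opening: 0.47
finger_force: 41.1
```

drive_tool(moves=[[[0, 0, 0], [0, 0, 0], 0.03], [[0, 0, 0], [0, 0, 0], 0.03]])

```text
time: 34.3
eef_pos: [0.543, 0.1718, 0.1362]
tcp_rot: [0.697, 0.717, 0.0, 0.0]
contact_force: [0.3, -0.2, -0.2]
opening: 0.47
finger_force: 41.1
```

```bash
python3 - <<'E'
from h import *
state(); rel([.5452,.1724,.0685])
E
```

```text
t 34.3 p [0.543  0.1718 0.1362] jawyaw 0.0292 q [ 0.128  0.175  1.927 -0.     1.039  0.099] op 40.1 F [ 0.3 -0.2 -0.2] 41.102857190762734
shift [0.0005 0.0022 0.0677] turnz None tilt fix [ 0.0006 -0.      0.    ]
```

drive_tool(moves=[[[0, 0, 0], [0, 0.002, 0.03], 0.03], [[0, 0, 0], [0, 0, 0.02], 0.03], [[0, 0, 0], [0, 0, 0.012], 0.03], [[0, 0, 0], [0, 0, 0.004], 0.03], [[0, 0, 0], [0, 0, 0], 0.03]])

```text
time: 34.92
eef_pos: [0.5454, 0.1725, 0.07]
tcp_rot: [0.696, 0.718, 0.0, 0.0]
contact_force: [-1.0, 0.0, -1.1]
opening: 0.469
finger_force: 41.1
```

drive_tool(moves=[[[0, 0, 0], [0, 0, 0.001], 0.03], [[0, 0, 0], [0, 0, 0.001], 0.03], [[0, 0, 0], [0, 0, 0], 0.03]])

```text
time: 35.3
eef_pos: [0.5454, 0.1725, 0.0681]
tcp_rot: [0.696, 0.718, 0.0, 0.0]
contact_force: [0.2, -0.5, -0.3]
opening: 0.469
finger_force: 41.1
```

drive_tool(moves=[[[0, 0, 0], [0, 0, 0.001], 0.03], [[0, 0, 0], [0, 0, 0], 0.03]])

```text
time: 35.55
eef_pos: [0.5454, 0.1725, 0.0673]
tcp_rot: [0.696, 0.718, 0.0, 0.0]
contact_force: [-1.0, -1.7, 2.3]
opening: 0.468
finger_force: 41.4
```

drive_tool(moves=[[[0, 0, 0], [0, 0, 0], 0.06], [[0, 0, 0], [0, 0, 0], 0.06], [[0, 0, 0], [0, 0, 0], 0.06], [[0, 0, 0], [0, 0, -0.03], 0.065], [[0, 0, 0], [0, 0, -0.05], 0.065]])

```text
time: 36.17
eef_pos: [0.5435, 0.1722, 0.1453]
tcp_rot: [0.696, 0.718, -0.002, -0.002]
contact_force: [0.1, -0.5, -0.2]
opening: 0.761
finger_force: 0.0
```

drive_tool(moves=[[[0, 0, 0], [0, -0.04, -0.05], 0.065], [[0, 0, 0], [-0.06, 0, -0.05], 0.065], [[0, 0, 0], [-0.06, 0, 0], 0.065], [[0, 0, 0], [-0.06, 0, 0], 0.065], [[0, 0, 0], [0, 0, 0], 0.065]])

```text
time: 36.8
eef_pos: [0.5113, -0.0001, 0.2359]
tcp_rot: [0.699, 0.716, -0.0, 0.001]
contact_force: [-1.2, 0.7, -0.3]
opening: 0.761
finger_force: 0.0
```

```bash
python3 - <<'E'
from h import *
state(); c=snap("wrist"); t=snap("top")
a=cv2.resize(c["image"],(480,360))[...,::-1]; b=cv2.resize(t["image"][155:300,105:425,::-1],(480,218),interpolation=cv2.INTER_CUBIC)
cv2.imwrite("pics/fin.png",np.vstack([a,b]))
E
```

```text
t 36.8 p [ 5.113e-01 -1.000e-04  2.359e-01] jawyaw 0.024 q [-1.990e-01 -6.800e-02  1.986e+00 -1.000e-03  1.223e+00 -2.220e-01] op 65.0 F [-1.2  0.7 -0.3] 0.0
```

View pics/fin.png

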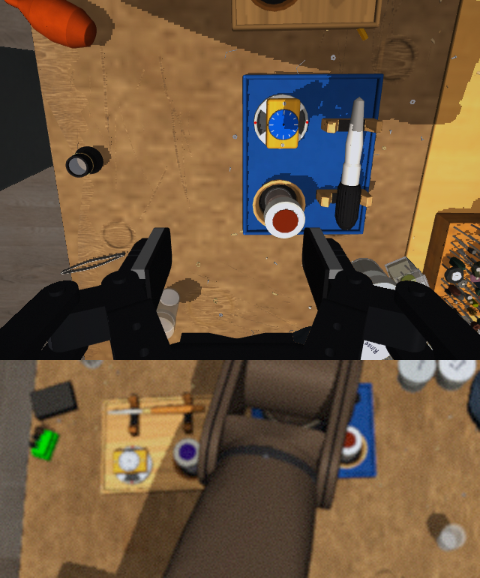

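The final picture shows the brown jar in the blue cup, the micromotor across both blue saddles (tip (359,97), sleeve end (345,230)), the dial and burnisher in the beech tray, the violet jar standing in its cup and the clear jar in its place. One numeric check of the micromotor and jars, then hand in.

```bash
python3 - <<'E'
from h import *
c=snap("wrist"); P=cast(c,[(359*4/3,97*4/3),(345*4/3,230*4/3)],.036); print("mm",P.round(4),P.mean(0).round(4),"len",np.linalg.norm(P[0]-P[1]))
print("angle",np.arctan2(-(P[0]-P[1])[0],(P[0]-P[1])[1]))
hsv=cv2.cvtColor(c["image"],cv2.COLOR_RGB2HSV); m=cv2.inRange(hsv,(0,100,30),(9,255,200)); m[:220]=0; m[:,450:]=0; m[:,330:]=m[:,330:]
k=max(cv2.findContours(m,0,2)[0],key=cv2.contourArea); M=cv2.minEnclosingCircle(k); print("brown",M,cast(c,[M[0]],.068).round(4))
t=snap("top"); h=cv2.cvtColor(t["image"],cv2.COLOR_RGB2HSV); m=cv2.inRange(h,(120,80,30),(150,255,255)); m[:180]=0;m[260:]=0;m[:,:180]=0;m[:,260:]=0
k=max(cv2.findContours(m,0,2)[0],key=cv2.contourArea); M=cv2.minEnclosingCircle(k); print("violet",M,cast(t,[M[0]],.068).round(4))
E
```

```text
mm [[ 0.6334  0.0669  0.036 ]
 [ 0.6396 -0.0827  0.036 ]] [ 0.6365 -0.0079  0.036 ] len 0.14976855164972555
angle 0.041112971054715
brown ((380.0714416503906, 298.9285583496094), 17.180103302001953) [[ 0.5635 -0.0616  0.068 ]]
violet ((229.8000030517578, 215.5), 5.412120819091797) [[0.5453 0.1711 0.068 ]]
```

All poses are within tolerance and the arm is clear; I hand in.

```bash
python3 -c "
from plant import ctrl
print(ctrl.sign_off())"
```

```text
the job is handed in; nothing more can be done
None
```

Both trays are made up and the job is handed in after about 37 s. The last pictures show the dial locked and the burnisher across its rest. The jars and micromotor measured within tolerance, and the clear jar stands where it was. The hand-in gave no verdict.

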